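# Open the snap-lid portion box

### The job

Open the little wooden portion box for the customers: press the orange snap tab at its side right down, where it stays, then push the released blue cover off its seat, along the box onto the flat deck beside the compartment, until the whole compartment with the jam and honey portions lies open. Press and push with the fingertips only: do not straddle or pinch the cover's raised part, do not lift or tip the cover, leave it lying flat between its guides, and leave the jars and the shaker where they stand.

Things in the scene. Friction and masses are not known exactly. Their poses are not given: they have to be found in the camera images.
- portion_box: Low wooden box fixed to the table, 212 mm long (its y), 90 mm wide (its x), turned up to 20 degrees either way; its +y points roughly to the robot's left. Origin: centre of its underside, z up. On its -x side, towards the robot, a 42 x 42 mm bracket, 34 mm high, carries the snap tab. A low wall (top 38 mm) closes the -y end from y = -100 mm; an end stop (top 50 mm) stands at y = +100 mm.
- compartment (a point): Middle of the compartment's mouth: box x = 0, y = -52 mm, 34 mm above the table. The compartment is 68 mm in x and reaches from box y = -92 to -12 mm; four portion pots in it, fixed, reach up to 25 mm above the table. The cover starts closed over it.
- deck (a point): Point on the flat deck, 34 mm above the table: box x = 0, y = +56 mm, where the cover's origin is when it meets the end stop. The deck reaches from box y = -12 to +100 mm. The cover slides along +y on ledges and deck, all at this height, between guides with inner faces at x = +-40 mm and tops 46 mm above the table.
- cover: Loose blue cover, 77 mm (x) by 88 mm (y, the slide direction), about 0.15 kg. Origin: centre of its underside; axes parallel to the box's. It starts at box x = 0, y = -52, z = 34 mm. Half with own y < 0: flat tread 5 mm thick. Half with own y > 0: raised, top 17 mm above the underside. 1 to 2 N slide it; with the tab up a catch stops it after 3 mm. Compartment uncovered from box y = +32 mm on.
- push_face (a point): Middle of the cover's upright face (cover's own x = 0, y = 0, z = 11 mm): 12 mm high, 77 mm wide, across the cover between tread and raised half, facing the cover's -y. Pushed towards +y it slides the cover. The tread gives 44 mm of room behind it for the fingertips.
- tab_top (a point): Centre of the top face of the orange snap tab, a 28 mm (x) by 26 mm (y) pad at box x = -64 mm, y = +1 mm; its top is 52 mm above the table when up and 42 mm when fully pressed.
- tab (a joint): How far the snap tab is pressed straight down, in m: 0 up, 0.010 fully down at its stop. It moves with about 3 N of friction, has no spring and stays where it is left. Its catch stands 7 mm above the deck in front of the cover when up, and sinks below the deck from 0.007 on.
- honey_jar: Jar with a red lid, 58x62x86 mm, loose bystander beside the box (it may have changed places with the jam jar). Origin: centre of its underside.
- jam_jar: Jar of pink jam with a pale lid, 62x62x99 mm, loose bystander beside the box. Origin: centre of its underside.
- salt_shaker: Clear and grey salt shaker, 44x44x90 mm, loose bystander at the left rear. Origin: centre of its underside.

How it is judged:
By the outcome, as a careful person would: the job done as asked, in the order asked, and still so for the second after the job is handed in, with the robot touching nothing.
It also fails if it takes over 40 s, if anything falls off the work surface, if the arm or the gripper's body presses on something with over 40 N, if the wrist force passes 120 N, or if a joint passes its speed limit or range.

### The arm

A 7-joint arm with a two-finger parallel gripper is mounted at the origin on a cart in front of the work surface, level with it; the furniture and walls round the work are solid. World frame = base frame: x ahead of the robot, y to its left, z up, the work surface at z = 0. Lengths are in m, angles in rad, forces in N, time in s.
With the tool pointing down it reaches from about 0.4 to 0.85 m from the base axis. Payload 10.4 kg.
Tool frame: the origin (TCP) lies at the very end of the fingers, on their centre line; the grasp point (between the pads) lies r.pinch_z behind it (r.pinch_z is the distance from the TCP to the grasp point, in m); z points along the fingers, x is the direction in which the jaws open and shut, and the axes are right-handed (so a half turn about z gives the same grasp; the last joint's range is limited). The gripper opens to 87 mm and grips with 3 to 60 N. Pads are 19 mm wide; open, the fingers measure 117 mm over their backs; the gripper's body (75 mm by 190 mm) begins 51 mm behind the grasp point.
Start: joints at [-1.35, 0.332, -0.065, 1.46, 0.022, 1.35, -0.088], TCP at [0.151, 0.607, 0.223] pointing down, gripper open.
Joint ranges: [-2.6, 2.6], [-0.5, 2.12], [-1.47, 1.34], [0.16, 2.42], [-1.27, 4.41], [0.06, 2.06], [-2.6, 2.6]. Speed limits (rad/s): [2.22, 2.22, 2.79, 2.79, 3.14, 3.14, 3.14].

### API

Orientations are given as a unit quaternion [x, y, z, w].
In Python, from bench import r gives the robot as it stands.
- The arm moves only by the tool carry_out, never from a script. Its argument "increments" is text: rows parted by semicolons, each of 7 numbers parted by spaces: the turn, a rotation vector about the tool's x, y, z in degrees, then the shift along the tool's x, y, z in m, then the finger opening in m, from 0 to 0.087. A call has exactly 5 rows; each row is the pose to reach, as a shift and turn from the pose measured when the call began, along the tool's axes at that moment; what a row does not reach only later rows make up. A row lasts 1/8 s, in which the tool goes at most 62.5 mm and 10.7 degrees, less where a joint would pass 70% of its speed; a pose out of reach is approached as far as the arm can. A call with a gripper value outside its range is refused whole. The fingers move at their own pace and stop on an object; "squeeze" is the grip in N (left out, the last holds). Time passes only in rows, so rows that repeat a pose let the fingers close, or fill a call up. It gives the time, the measured TCP pose, the force and the opening at its end, in the units of the state.
- r.read_state(): the state, without advancing time (a new reading comes with each control period).
- r.camera(name): name is "scene" or "top"; returns (picture, depth): 384x512x3 uint8, blue, green, red; 384x512 float32, m along the optical axis (not along the pixel's ray), 0 where there is no reading.
- r.camera_model(name): a dict with "K" (3x3 intrinsics, pixels), "k1" (the pictures are not rectified: a ray, as slopes to the right and down, at radius r is drawn at 1 + k1 r^2 times it, then the intrinsics apply), "extrinsics" (4x4, takes a point from camera to world coordinates). Camera axes: x right, y down, z forward; pixel columns grow to the right and rows downward; lengths in m; the calibration is good to about 2 mm. A picture is of the moment at which its call begins. camera_model takes no time and is no camera call.
- r.close_job(): hands the job in, once; it reports no verdict.
The state is a dict: "time": time; "joint_positions": joint angles; "joint_vel": joint speeds; "joint_torque": joint torques, N m; "ee_pos": TCP position; "eef_rot": TCP orientation; "ft_force": force on the tool from outside, world axes, zero at the start; "torque": the same for the moment, N m; "width": finger opening in m.
Only numpy, scipy, OpenCV 4.12 (cv2) and the standard library are available. Lean on these libraries where they do the work, as an engineer would, in place of code of your own. Each camera call takes 0.05 s, during which the arm holds its last target.

## Working session

There is one attempt and no reset: what is moved stays moved. The work goes in short steps, Python scripts to look and compute and a tool call to move; the robot and the scene stay as the last step left them, time stands still between calls to the robot, and variables do not carry over. Pictures are saved under pics/ and viewed, and the job is handed in when it is done.

Besides the shell and the picture viewer there is one more tool, called after ">>>" in YAML: its name, and indented under it one key for each argument. carry_out: Moves the arm, as the interface text tells. Its arguments: {"type":"object","properties":{"increments":{"type":"string"},"squeeze":{"type":"number"}},"required":["increments"]}

```bash
mkdir -p pics; ls
python3 - <<'E'
from bench import r
import cv2,numpy as np
s=r.read_state();print({k:np.round(v,4).tolist() for k,v in s.items()},r.pinch_z)
for n in ["scene","top"]:
    p,d=r.camera(n);cv2.imwrite(f"pics/{n}0.png",p);np.save(f"pics/{n}0.npy",d)
    print(n,r.camera_model(n))
E
```

```text
pics
{'time': 0.0, 'joint_positions': [-1.3496, 0.3329, -0.0647, 1.4609, 0.0216, 1.3499, -0.0885], 'joint_vel': [0.0003, -0.0013, -0.0021, 0.0006, -0.0018, -0.0018, -0.0014], 'joint_torque': [-0.0006, -62.327, 0.0241, -38.9883, -0.0614, 0.0399, 0.0001], 'ee_pos': [0.1508, 0.6061, 0.2218], 'eef_rot': [0.7878, 0.6159, -0.0005, 0.0005], 'ft_force': [-0.7647, 0.3596, 0.7212], 'torque': [0.0176, 0.0005, 0.017], 'width': 0.0874} 0.0187
scene {'K': array([[479.35466566,   0.        , 259.76859164],
       [  0.        , 479.35466566, 192.23448348],
       [  0.        ,   0.        ,   1.        ]]), 'k1': -0.17467907001796668, 'extrinsics': array([[-0.90497468, -0.33886096,  0.2572821 ,  0.33338188],
       [-0.42546092,  0.71797412, -0.55090487,  0.74758103],
       [ 0.00195827, -0.60801843, -0.7939205 ,  0.95918697],
       [ 0.        ,  0.        ,  0.        ,  1.        ]])}
top {'K': array([[455.57534417,   0.        , 258.32757717],
       [  0.        , 455.57534417, 193.17852771],
       [  0.        ,   0.        ,   1.        ]]), 'k1': -0.1541557913885554, 'extrinsics': array([[-0.02779497, -0.99635118,  0.08069552,  0.56959739],
       [-0.99961094,  0.02751624, -0.00456436,  0.10637391],
       [ 0.00232727, -0.08079099, -0.99672835,  1.04663927],
       [ 0.        ,  0.        ,  0.        ,  1.        ]])}
```

View pics/scene0.png

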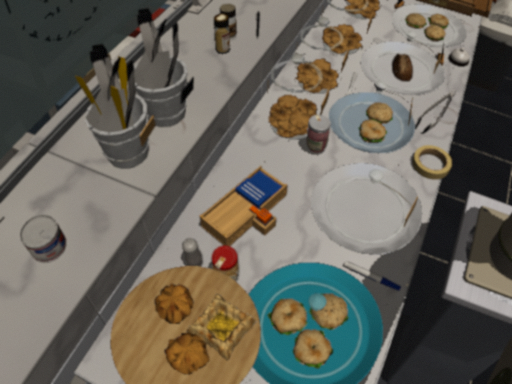

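View pics/top0.png

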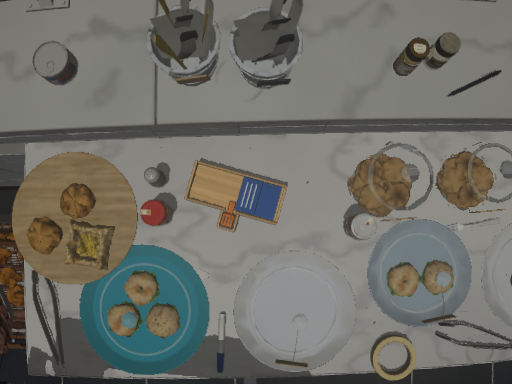

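```bash
cat > h.py <<'E'
import numpy as np,cv2
from bench import r
def deproj(n,uv,d=None,z=None):
    m=r.camera_model(n);K=m["K"];T=m["extrinsics"]
    uv=np.asarray(uv,float).reshape(-1,1,2)
    p=cv2.undistortPoints(uv,K,np.array([m["k1"],0,0,0,0.])).reshape(-1,2)
    ray=np.c_[p,np.ones(len(p))]
    if d is not None: c=ray*np.asarray(d)[:,None]
    else:
        w=ray@T[:3,:3].T; c=ray*((z-T[2,3])/w[:,2])[:,None]
    return c@T[:3,:3].T+T[:3,3]
def proj(n,P):
    m=r.camera_model(n);T=np.linalg.inv(m["extrinsics"])
    return cv2.projectPoints(np.asarray(P,float).reshape(-1,1,3),cv2.Rodrigues(T[:3,:3])[0],T[:3,3],m["K"],np.array([m["k1"],0,0,0,0.]))[0].reshape(-1,2)
E
python3 - <<'E'
from h import *
for n,(x0,y0,w,h) in dict(top=(130,140,180,110),scene=(170,150,140,130)).items():
    p=cv2.imread(f"pics/{n}0.png");d=np.load(f"pics/{n}0.npy")
    cv2.imwrite(f"pics/{n}0c.png",cv2.resize(p[y0:y0+h,x0:x0+w],None,fx=4.4,fy=4.4,interpolation=cv2.INTER_CUBIC))
    hsv=cv2.cvtColor(p,cv2.COLOR_BGR2HSV)
    m=np.zeros(p.shape[:2],bool);m[y0:y0+h,x0:x0+w]=1
    for nm,lo,hi in [("blue",(100,130,50),(125,255,255)),("orange",(5,170,120),(13,255,255))]:
        k=(cv2.inRange(hsv,lo,hi)>0)&m
        v,u=np.nonzero(k);P=deproj(n,np.c_[u,v],d[v,u])
        (c,s,a)=cv2.minAreaRect(P[:,:2].astype(np.float32)*1000)
        print(n,nm,len(u),u.mean(),v.mean(),np.median(P,0).round(4),np.percentile(P[:,2],[5,25,50,75,95]).round(4),c,s,a)
E
```

```text
top blue 852 261.8298122065728 199.8556338028169 [0.6353 0.091  0.0396] [0.0357 0.0379 0.0396 0.0489 0.0526] (625.2354125976562, 107.66273498535156) (83.83838653564453, 105.5499496459961) 72.82023620605469
top orange 109 228.5045871559633 214.3119266055046 [0.6041 0.1673 0.0487] [0.0359 0.0396 0.0487 0.0503 0.0523] (607.745849609375, 167.81988525390625) (23.58882713317871, 52.77068328857422) 72.48587036132812
scene blue 591 259.7986463620981 187.34010152284264 [0.6348 0.0919 0.0411] [0.0367 0.0388 0.0411 0.0502 0.0531] (520.77197265625, 408.27044677734375) (104.92253112792969, 768.1000366210938) 21.131956100463867
scene orange 176 259.1136363636364 214.36363636363637 [0.6003 0.1672 0.0495] [0.0347 0.0405 0.0495 0.0513 0.0549] (509.6280517578125, 457.77783203125) (99.56045532226562, 671.030517578125) 22.8668270111084
```

```bash
cat >> h.py <<'E'
from scipy.optimize import minimize
def model(b,cy=-52,tab=0):
    x,y=b[:,0],b[:,1]
    h=np.zeros(len(x))
    box=(abs(x)<45)&(abs(y)<106)
    h[box]=46
    inn=box&(abs(x)<40); h[inn]=34
    h[inn&(y<-100)]=38; h[box&(y>100)]=50
    h[inn&(y>-92)&(y<-12)&(abs(x)<34)]=22
    c=(abs(x)<38.5)&(abs(y-cy)<44)
    h[c&(y<cy)]=39;h[c&(y>=cy)]=51
    h[(x<-45)&(x>-87)&(abs(y-1)<21)]=34
    h[(abs(x+64)<14)&(abs(y-1)<13)]=52-tab
    return h
def tobox(P,q):
    c,s=np.cos(q[2]),np.sin(q[2]); d=P[:,:2]*1000-q[:2]
    return np.c_[d@[c,s],d@[-s,c]]
def fromb(b,q):
    c,s=np.cos(q[2]),np.sin(q[2]);b=np.atleast_2d(b)
    return np.c_[q[0]+c*b[:,0]-s*b[:,1],q[1]+s*b[:,0]+c*b[:,1]]/1000
def fit(n,d,q0,cy=-52,tab=0):
    v,u=np.mgrid[100:300,130:330];v=v.ravel();u=u.ravel()
    P=deproj(n,np.c_[u,v],d[v,u]); k=(d[v,u]>0)
    B=tobox(P,q0);k&=(abs(B[:,0]+20)<90)&(abs(B[:,1])<130)&(P[:,2]<.07)
    P=P[k]
    off=[0]
    def f(q):
        e=P[:,2]*1000-q[3]-model(tobox(P,q),cy,tab)
        return np.minimum(abs(e),15).mean()
    best=None
    for dx in(-8,0,8):
     for dy in(-8,0,8):
      for a in(-.1,0,.1):
        o=minimize(f,np.r_[q0[0]+dx,q0[1]+dy,q0[2]+a,0],method="Nelder-Mead",options=dict(initial_simplex=np.r_[q0[0]+dx,q0[1]+dy,q0[2]+a,0]+np.vstack([np.zeros(4),np.diag([6,6,.08,2])]),maxiter=300))
        if best is None or o.fun<best.fun:best=o
    return best.x,best.fun
E
python3 - <<'E'
from h import *
q0=np.array([650,145,np.deg2rad(-17)])
P=None
for n in["top","scene"]:
    d=np.load(f"pics/{n}0.npy");q,f=fit(n,d,q0);print(n,q.round(3),np.rad2deg(q[2]),f)
    p=cv2.imread(f"pics/{n}0.png");
    S=5;im=cv2.resize(p,None,fx=S,fy=S,interpolation=cv2.INTER_CUBIC)
    def poly(x0,x1,y0,y1,z,col):
        b=fromb([(x0,y0),(x1,y0),(x1,y1),(x0,y1)],q);uv=proj(n,np.c_[b,np.full(4,z/1000)])
        cv2.polylines(im,[((uv+.5)*S).astype(int)],True,col,1)
    poly(-45,45,-106,106,46,(0,255,0));poly(-38.5,38.5,-52,-8,51,(0,255,255));poly(-38.5,38.5,-96,-52,39,(255,255,0));poly(-78,-50,-12,14,52,(255,0,255))
    u,v=proj(n,np.array([[q[0]/1e3,q[1]/1e3,.04]]))[0]*S
    cv2.imwrite(f"pics/{n}fit.png",im[int(v)-270:int(v)+270,int(u)-350:int(u)+350])
E
```

```text
top [ 6.54281e+02  1.52126e+02 -3.02000e-01 -7.19000e-01] -17.299636366957298 1.7796275349583988
scene [ 6.54393e+02  1.50979e+02 -3.06000e-01 -2.32000e-01] -17.555795860326864 3.7646345691770158
```

View pics/topfit.png

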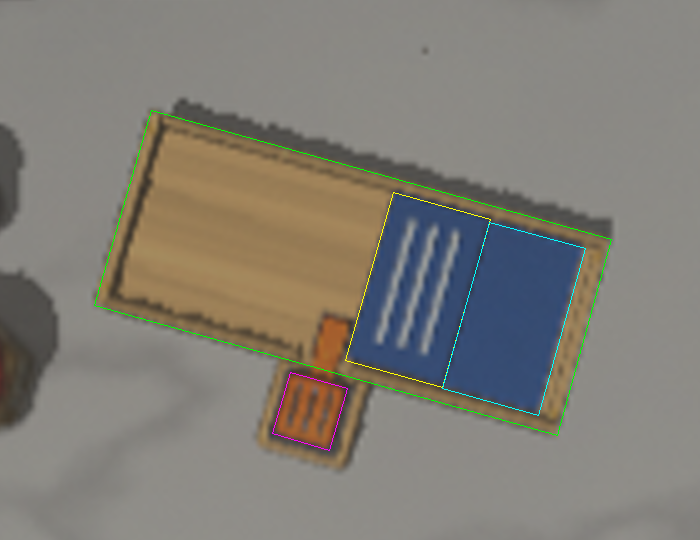

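View pics/scenefit.png

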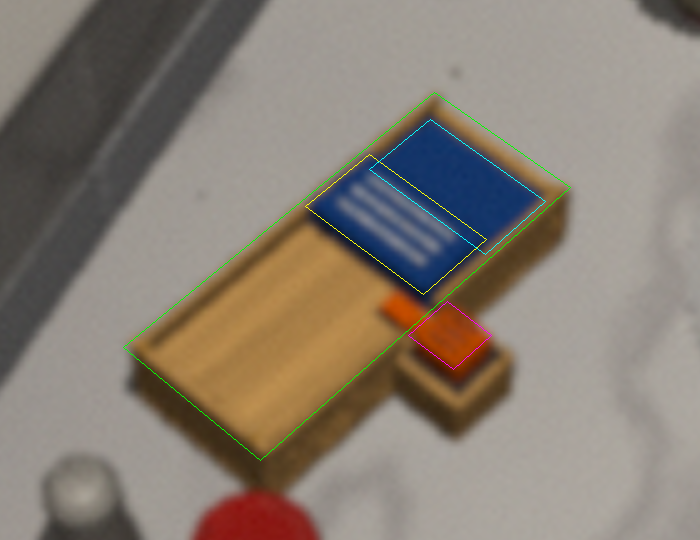

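```bash
cat >> h.py <<'E'
from scipy.spatial.transform import Rotation as R
Q=np.array([654.3,151.6,np.deg2rad(-17.4)])
def goal(bx,by,z):
    s=r.read_state();R0=R.from_quat(s["eef_rot"]);p0=np.array(s["ee_pos"])
    t=np.r_[fromb((bx,by),Q)[0],z/1000]
    a=Q[2];Rt=R.from_matrix(np.array([[np.cos(a),np.sin(a),0],[np.sin(a),-np.cos(a),0],[0,0,-1]]))
    print("t",round(s["time"],2),"tcp",p0.round(4),"box",tobox(p0[None],Q).round(1),"F",np.round(s["ft_force"],2),"w",round(s["width"],4))
    print(" goal",t.round(4),"turn",(R0.inv()*Rt).as_rotvec(degrees=True).round(2),"shift",R0.inv().apply(t-p0).round(4))
E
python3 -c "
from h import *
goal(-66,1,120)
d=np.load('pics/top0.npy')
for n,c in [('shaker',(153,175)),('honey',(153,212)),('jam',(363,226))]:
    v,u=np.mgrid[c[1]-18:c[1]+19,c[0]-18:c[0]+19];v=v.ravel();u=u.ravel();P=deproj('top',np.c_[u,v],d[v,u]);k=P[:,2]>.06;print(n,np.median(P[k],0),P[k].max(0))
"
```

```text
t 0.1 tcp [0.1508 0.6062 0.2218] box [[-616.4  283.2]] F [-0.1   0.04  0.4 ] w 0.0873
 goal [0.5916 0.1723 0.12  ] turn [6.000e-02 5.000e-02 9.343e+01] shift [-0.3145  0.5325  0.1023]
shaker [0.69207304 0.32779663 0.08431609] [0.71145669 0.34787963 1.04663927]
honey [0.61176664 0.32853969 0.08527482] [0.64049304 0.36856554 1.04663927]
jam [ 0.57173324 -0.11200653  0.09786074] [0.59997902 0.10637391 1.04663927]
```

>>> carry_out:
  increments: "0 0 9 -0.02 0.04 0 0; 0 0 18 -0.05 0.09 0 0; 0 0 27 -0.08 0.14 0 0; 0 0 36 -0.11 0.19 0 0; 0 0 45 -0.14 0.24 0 0"
  squeeze: 10

```text
time: 0.72
ee_pos: [0.3509, 0.4107, 0.2218]
eef_rot: [0.964, 0.265, -0.0, 0.001]
ft_force: [1.1, 0.3, 0.3]
width: 0.0449
```

```bash
python3 -c "
from h import *
goal(-66,1,120)"
```

```text
t 0.72 tcp [0.3509 0.4107 0.2218] box [[-367.   156.6]] F [1.05 0.29 0.33] w 0.0449
 goal [0.5916 0.1723 0.12  ] turn [8.000e-02 4.000e-02 4.814e+01] shift [0.0851 0.3279 0.1021]
```

>>> carry_out:
  increments: "0 0 10 0.016 0.06 0 0; 0 0 20 0.033 0.12 0.01 0; 0 0 30 0.05 0.18 0.02 0; 0 0 40 0.067 0.24 0.03 0; 0.1 0 48 0.08 0.3 0.04 0"

```text
time: 1.35
ee_pos: [0.5719, 0.1947, 0.182]
eef_rot: [0.988, -0.152, -0.0, -0.0]
ft_force: [0.8, 1.2, -0.3]
width: 0.0016
```

```bash
python3 -c "
from h import *
goal(-66,1,75)"
```

```text
t 1.35 tcp [0.5719 0.1947 0.182 ] box [[-91.5  16.5]] F [ 0.77  1.19 -0.26] w 0.0016
 goal [0.5916 0.1723 0.075 ] turn [-0.01  0.05 -0.12] shift [0.0256 0.0155 0.107 ]
```

>>> carry_out:
  increments: "0 0 0 0.012 0.008 0.03 0; 0 0 0 0.0256 0.0155 0.06 0; 0 0 0 0.0256 0.0155 0.09 0; 0 0 0 0.0256 0.0155 0.107 0; 0 0 0 0.0256 0.0155 0.107 0"

```text
time: 1.98
ee_pos: [0.5908, 0.1723, 0.074]
eef_rot: [0.988, -0.152, -0.001, 0.0]
ft_force: [-0.5, 0.9, 0.2]
width: 0.0006
```

Run:
```python
from h import *
goal(-66,1,55)
for n,(x0,y0) in dict(top=(170,150),scene=(200,150)).items():
    p,d=r.camera(n);cv2.imwrite(f"pics/{n}1.png",cv2.resize(p[y0:y0+100,x0:x0+130],None,fx=6,fy=6,interpolation=cv2.INTER_CUBIC))
```

```text
t 1.98 tcp [0.5908 0.1723 0.074 ] box [[-66.8   0.8]] F [-0.46  0.85  0.19] w 0.0006
 goal [0.5916 0.1723 0.055 ] turn [ 0.08  0.14 -0.09] shift [ 0.0009 -0.0003  0.019 ]
```

View pics/scene1.png

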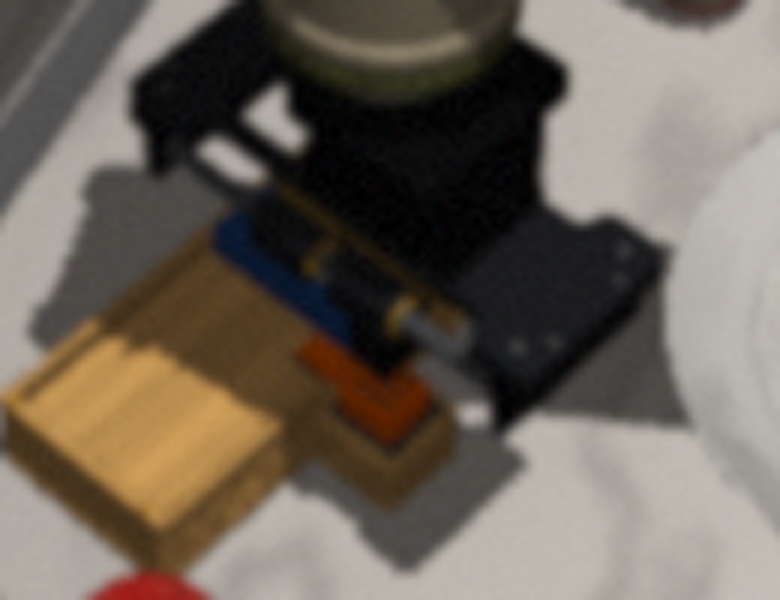

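The scene view shows the closed fingers just above the orange tab (tips about (380,370) in the crop). Pressing now.

>>> carry_out:
  increments: "0 0 0 0.001 0 0.01 0; 0 0 0 0.001 0 0.018 0; 0 0 0 0.001 0 0.023 0; 0 0 0 0.001 0 0.027 0; 0 0 0 0.001 0 0.03 0"

```text
time: 2.7
ee_pos: [0.5928, 0.1723, 0.0459]
eef_rot: [0.988, -0.152, -0.0, -0.0]
ft_force: [-2.6, 0.4, 2.0]
width: 0.0005
```

```bash
python3 -c "
from h import *
goal(-66,1,42)"
```

```text
t 2.7 tcp [0.5928 0.1723 0.0459] box [[-64.9   1.4]] F [-2.61  0.45  2.02] w 0.0005
 goal [0.5916 0.1723 0.042 ] turn [-0.04  0.03 -0.1 ] shift [-0.0011  0.0004  0.0039]
```

>>> carry_out:
  increments: "0 0 0 -0.001 0 0.002 0; 0 0 0 -0.001 0 0.004 0; 0 0 0 -0.001 0 0.005 0; 0 0 0 -0.001 0 0.006 0; 0 0 0 -0.001 0 0.006 0"

```text
time: 3.32
ee_pos: [0.5927, 0.1725, 0.0423]
eef_rot: [0.988, -0.152, 0.0, -0.001]
ft_force: [-6.9, -3.1, 23.1]
width: 0.0004
```

The force rose to 23 N at 42 mm, so the tab is on its stop. Next I raise the arm and check.

>>> carry_out:
  increments: "0 0 0 0 0 -0.01 0; 0 0 0 0 0 -0.03 0; 0 0 0 0 0 -0.05 0; 0 0 0 0 -0.03 -0.06 0; 0 0 0 0 -0.08 -0.06 0"

```text
time: 3.95
ee_pos: [0.6183, 0.248, 0.1054]
eef_rot: [0.988, -0.154, 0.002, -0.002]
ft_force: [-0.1, 0.8, 0.7]
width: 0.0005
```

Run:
```python
from h import *
goal(0,-74,75)
for n,(x0,y0) in dict(top=(170,150),scene=(200,150)).items():
    p,d=r.camera(n);cv2.imwrite(f"pics/{n}2.png",cv2.resize(p[y0:y0+100,x0:x0+130],None,fx=6,fy=6,interpolation=cv2.INTER_CUBIC))
    uv=proj(n,np.c_[fromb((-64,6),Q),.042])[0].round().astype(int)
    v,u=np.mgrid[uv[1]-8:uv[1]+9,uv[0]-8:uv[0]+9];v=v.ravel();u=u.ravel()
    P=deproj(n,np.c_[u,v],d[v,u]);B=tobox(P,Q);k=(abs(B[:,0]+64)<10)&(abs(B[:,1]-1)<9);print(n,k.sum(),np.percentile(P[k,2],[10,50,90]) if k.any() else "")
```

```text
t 3.95 tcp [0.6183 0.248  0.1054] box [[-63.2  81.3]] F [-0.11  0.76  0.71] w 0.0005
 goal [0.6322 0.081  0.075 ] turn [-0.22 -0.19 -0.31] shift [0.0639 0.155  0.03  ]
top 73 [0.03917699 0.04153304 0.04440269]
scene 0
```

View pics/scene2.png

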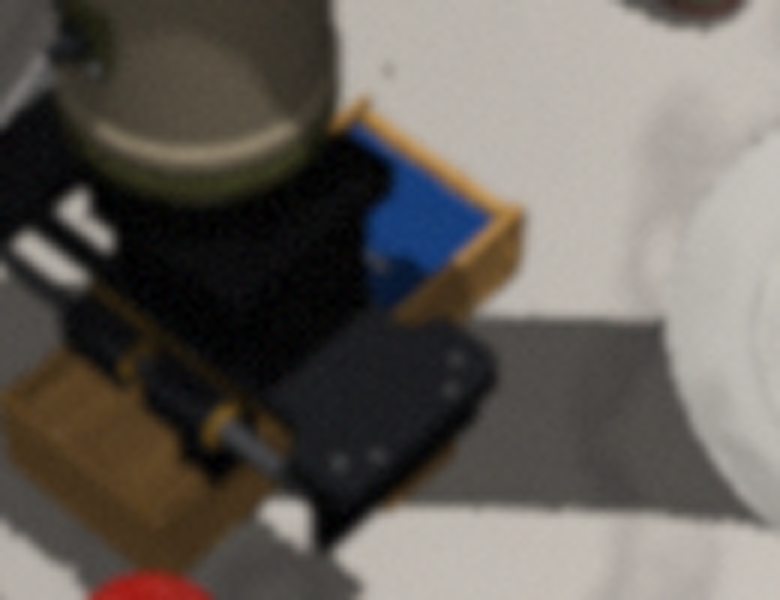

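The top depth puts the tab at 41.5 mm, so it is fully down. The cover is still closed, with its blue half visible at about (430,210). Next I go over the tread.

>>> carry_out:
  increments: "0 0 0 0.015 0.04 0 0.03; -0.2 -0.2 -0.3 0.03 0.08 0 0.03; -0.2 -0.2 -0.3 0.05 0.12 0 0.03; -0.2 -0.2 -0.3 0.064 0.157 0.01 0.03; -0.2 -0.2 -0.3 0.064 0.157 0.03 0.03"

```text
time: 4.68
ee_pos: [0.6327, 0.0825, 0.0741]
eef_rot: [0.989, -0.149, 0.0, -0.001]
ft_force: [1.1, -0.1, -0.3]
width: 0.0294
```

Run:
```python
from h import *
goal(0,-75,43)
```

```text
t 4.67 tcp [0.6327 0.0825 0.0741] box [[  0.  -72.4]] F [ 1.11 -0.08 -0.32] w 0.0294
 goal [0.6319 0.08   0.043 ] turn [-0.12  0.    0.24] shift [-0.      0.0026  0.0311]
```

>>> carry_out:
  increments: "-0.1 0 0.2 0 0.0025 0.01 0.03; -0.1 0 0.2 0 0.0025 0.02 0.03; -0.1 0 0.2 0 0.0025 0.026 0.03; -0.1 0 0.2 0 0.0025 0.03 0.03; -0.1 0 0.2 0 0.0025 0.03 0.03"

```text
time: 5.3
ee_pos: [0.6319, 0.0805, 0.0439]
eef_rot: [0.989, -0.151, -0.0, -0.0]
ft_force: [-0.1, -0.7, 0.3]
width: 0.03
```

Run:
```python
from h import *
goal(0,-70,43)
```

```text
t 5.3 tcp [0.6319 0.0805 0.0439] box [[ -0.2 -74.6]] F [-0.1  -0.73  0.29] w 0.03
 goal [0.6334 0.0848 0.043 ] turn [-0.01  0.02  0.07] shift [ 0.0002 -0.0046  0.0009]
```

Now I push slowly towards box +y, which is tool −y.

>>> carry_out:
  increments: "0 0 0 0 -0.004 0.0005 0.03; 0 0 0 0 -0.008 0.0005 0.03; 0 0 0 0 -0.012 0.0005 0.03; 0 0 0 0 -0.016 0.0005 0.03; 0 0 0 0 -0.02 0.0005 0.03"

```text
time: 5.92
ee_pos: [0.638, 0.0994, 0.0436]
eef_rot: [0.989, -0.151, 0.0, 0.0]
ft_force: [-1.0, -1.9, 2.8]
width: 0.0302
```

Run:
```python
from h import *
goal(0,38,43)
```

```text
t 5.92 tcp [0.638  0.0994 0.0436] box [[  0.1 -54.7]] F [-1.02 -1.87  2.8 ] w 0.0302
 goal [0.6657 0.1879 0.043 ] turn [ 0.01 -0.    0.04] shift [-0.     -0.0927  0.0006]
```

>>> carry_out:
  increments: "0 0 0 0 -0.006 0 0.03; 0 0 0 0 -0.012 0 0.03; 0 0 0 0 -0.018 0 0.03; 0 0 0 0 -0.024 0 0.03; 0 0 0 0 -0.03 0 0.03"

```text
time: 6.55
ee_pos: [0.6471, 0.1284, 0.0436]
eef_rot: [0.989, -0.151, 0.0, 0.0]
ft_force: [-0.8, -1.7, 1.9]
width: 0.0302
```

Run:
```python
from h import *
goal(0,38,43)
for n,(x0,y0) in dict(top=(170,150),scene=(200,150)).items():
    p,d=r.camera(n);cv2.imwrite(f"pics/{n}3.png",cv2.resize(p[y0:y0+100,x0:x0+130],None,fx=6,fy=6,interpolation=cv2.INTER_CUBIC))
```

```text
t 6.55 tcp [0.6471 0.1284 0.0436] box [[  0.1 -24.3]] F [-0.8  -1.73  1.95] w 0.0302
 goal [0.6657 0.1879 0.043 ] turn [ 0.01 -0.01  0.05] shift [-0.     -0.0623  0.0006]
```

View pics/scene3.png

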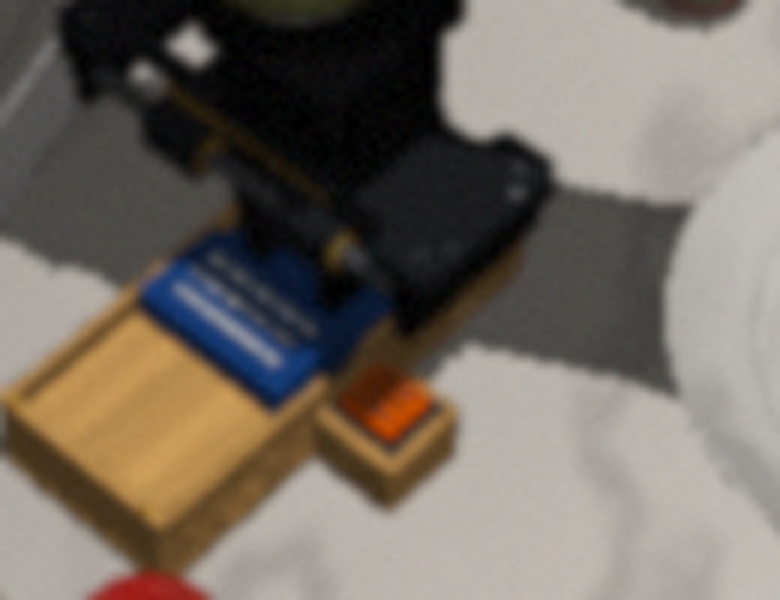

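The cover (around (270,320)) is sliding flat past the pressed tab, with the fingertips behind its face. I keep pushing.

>>> carry_out:
  increments: "0 0 0 0 -0.008 0 0.03; 0 0 0 0 -0.016 0 0.03; 0 0 0 0 -0.024 0 0.03; 0 0 0 0 -0.03 0 0.03; 0 0 0 0 -0.036 0 0.03"

```text
time: 7.28
ee_pos: [0.6579, 0.1641, 0.0434]
eef_rot: [0.989, -0.15, -0.0, -0.0]
ft_force: [0.0, -1.5, 0.4]
width: 0.0299
```

>>> carry_out:
  increments: "0 0 0 0 -0.006 0 0.03; 0 0 0 0 -0.012 0 0.03; 0 0 0 0 -0.018 0 0.03; 0 0 0 0 -0.022 0 0.03; 0 0 0 0 -0.024 0 0.03"

```text
time: 7.9
ee_pos: [0.665, 0.1873, 0.0435]
eef_rot: [0.989, -0.15, -0.0, -0.0]
ft_force: [-2.3, -1.3, 1.2]
width: 0.03
```

Run:
```python
from h import *
goal(0,38,43)
```

```text
t 7.9 tcp [0.665  0.1873 0.0435] box [[-0.4 37.2]] F [-2.25 -1.31  1.18] w 0.03
 goal [0.6657 0.1879 0.043 ] turn [-0.03  0.01  0.12] shift [ 0.0004 -0.0008  0.0005]
```

Next I back off the face, rise, and move clear.

>>> carry_out:
  increments: "0 0 0 0 0.004 0 0.03; 0 0 0 0 0.008 0 0.03; 0 0 0 0 0.01 -0.01 0.03; 0 0 0 0 0.01 -0.04 0.03; 0 0 0 0 0.01 -0.08 0.03"

```text
time: 8.52
ee_pos: [0.6615, 0.1774, 0.1243]
eef_rot: [0.989, -0.15, -0.001, 0.0]
ft_force: [0.1, 0.2, -1.1]
width: 0.0301
```

>>> carry_out:
  increments: "0 0 0 -0.03 0 -0.04 0.03; 0 0 0 -0.07 0.02 -0.08 0.03; 0 0 0 -0.11 0.06 -0.1 0.03; 0 0 0 -0.15 0.1 -0.1 0.03; 0 0 0 -0.19 0.15 -0.1 0.03"

```text
time: 9.15
ee_pos: [0.4356, 0.0909, 0.2253]
eef_rot: [0.989, -0.15, 0.0, -0.001]
ft_force: [-0.4, -1.7, 1.2]
width: 0.0296
```

Run:
```python
from h import *
goal(0,38,43)
for n,(x0,y0) in dict(top=(130,130),scene=(170,150)).items():
    p,d=r.camera(n);cv2.imwrite(f"pics/{n}4.png",cv2.resize(p[y0:y0+130,x0:x0+170],None,fx=4.6,fy=4.6,interpolation=cv2.INTER_CUBIC))
    v,u=np.mgrid[140:260,130:310];v=v.ravel();u=u.ravel();P=deproj(n,np.c_[u,v],d[v,u]);B=tobox(P,Q);z=P[:,2]*1000
    for nm,bx,by in [("raised",25,70),("tread",25,22),("pots",25,-52),("tab",-64,1)]:
        k=(abs(B[:,0]-(bx if nm=="tab" else 0))<(9 if nm=="tab" else 25))&(abs(B[:,1]-by)<9);print(n,nm,k.sum(),np.percentile(z[k],[10,50,90]).round(1) if k.any() else "")
    h=cv2.cvtColor(p,cv2.COLOR_BGR2HSV)[v,u];k=(h[:,0]>100)&(h[:,0]<125)&(h[:,1]>130)&(abs(B[:,0])<45)&(abs(B[:,1])<110)
    if k.any():print(n,"cover box range",B[k].min(0),B[k].max(0),cv2.minAreaRect(B[k].astype(np.float32)))
```

```text
t 9.15 tcp [0.4356 0.0909 0.2253] box [[-190.5 -123.4]] F [-0.41 -1.74  1.19] w 0.0296
 goal [0.6657 0.1879 0.043 ] turn [-0.08  0.    0.15] shift [ 0.1909 -0.1606  0.1825]
top raised 183 [48.9 51.2 53.3]
top tread 181 [36.2 38.6 40.7]
top pots 174 [ 6.8 10.1 25.4]
top tab 66 [39.6 41.8 43.8]
top cover box range [-35.65299114   9.03321233] [37.94633582 93.48091419] ((1.1458930969238281, 51.42589569091797), (73.17487335205078, 83.99411010742188), 0.6855489015579224)
scene raised 139 [48.9 51.2 53.4]
scene tread 129 [37.  39.4 41.4]
scene pots 96 [ 8.2 20.  25.7]
scene tab 49 [40.2 42.6 44.9]
scene cover box range [-38.70879114   2.56929961] [39.1336989 94.5826464] ((0.19406509399414062, 50.34025573730469), (76.28913879394531, 91.16497039794922), 4.3700056076049805)
```

View pics/scene4.png

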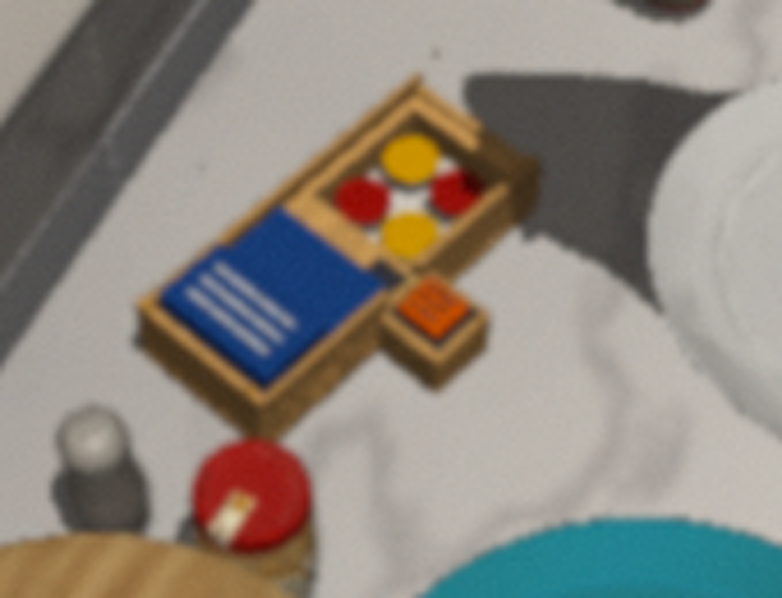

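View pics/top4.png

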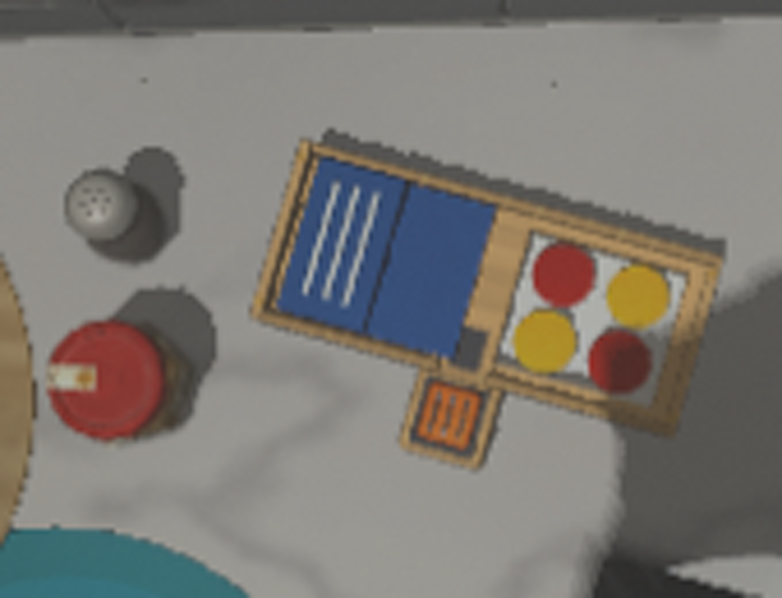

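Both views show the compartment open with all four pots visible. The cover lies flat at about y = +50 mm, the tab is down, and the shaker and honey jar are in place. One hold row set for settling, then I hand in.

>>> carry_out:
  increments: "0 0 0 0 0 0 0.03; 0 0 0 0 0 0 0.03; 0 0 0 0 0 0 0.03; 0 0 0 0 0 0 0.03; 0 0 0 0 0 0 0.03"

```text
time: 9.88
ee_pos: [0.4331, 0.0881, 0.2249]
eef_rot: [0.988, -0.152, -0.001, -0.001]
ft_force: [0.2, -0.3, 0.5]
width: 0.0299
```

```bash
python3 -c "
from h import *
goal(0,0,200)
p,d=r.camera('top')
for n,c in [('shaker',(153,175)),('honey',(153,212)),('jam',(363,226))]:
    v,u=np.mgrid[c[1]-18:c[1]+19,c[0]-18:c[0]+19];v=v.ravel();u=u.ravel();P=deproj('top',np.c_[u,v],d[v,u]);k=P[:,2]>.06;print(n,np.median(P[k],0))
print(r.close_job())"
```

```text
t 9.88 tcp [0.4331 0.0881 0.2249] box [[-192.1 -126.8]] F [ 0.19 -0.34  0.46] w 0.0299
 goal [0.6543 0.1516 0.2   ] turn [-0.13  0.19 -0.06] shift [ 0.1921 -0.1269  0.0245]
shaker [0.69253966 0.32812357 0.08504078]
honey [0.61172793 0.32889274 0.08520067]
jam [ 0.57186721 -0.11196915  0.09794049]
the job is handed in; nothing more can be done
None
```

The portion box is open and the job was handed in at about 10 s. I pressed the orange tab to its stop with closed fingertips. I then pushed the cover by its upright face along the box onto the deck, backed off and moved the arm clear.

- **Tab:** the fingertips met firm resistance at 42.3 mm (23 N). Camera depth put the tab top at about 42 mm, so it is fully down and stayed there.
- **Cover:** it lies flat between its guides at about box y = +50 mm, well past the +32 mm needed to uncover the compartment. Its measured tread and raised-half heights (about 39 and 51 mm) match the cover lying flat. Pushing took about 2 to 3 N.
- **Compartment:** all four pots are visible in both camera views.
- **Jars and shaker:** their positions before and after agree to within 1 mm.
- **Disagreement:** the scene camera's rectangle fit showed the cover turned about 4 degrees. I put this down to the oblique view picking up the cover's side faces. The top camera showed 0.7 degrees, and the cover has too little play between its guides for 4 degrees.

No other check failed.

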